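# Set the lid pressure of a thermal cycler

### The arm

A 6-joint arm with a two-finger parallel gripper is mounted at the origin on the work surface. World frame = base frame: x ahead of the robot, y to its left, z up, the work surface at z = 0. Lengths are in mm, angles in rad, forces in N, time in s.
With the tool pointing down it reaches from about 400 to 825 mm from the base axis. Payload 7 kg.
Tool frame: the origin (TCP) lies at the very end of the fingers, on their centre line; the grasp point (between the pads) lies 19 mm behind it (bot.pinch_z is the distance from the TCP to the grasp point, in mm); z points along the fingers, y is the line along which they close (so a half turn about z gives the same grasp; the last joint's range is limited). The gripper opens to 85 mm and grips with 20 to 120 N. Pads are 22 mm wide; open, the fingers measure 114 mm over their backs; the gripper's body (76 mm by 85 mm) begins 54 mm behind the grasp point. The pads swing forward as they close: fully open they stand 13 mm farther back than shut.
Start: joints at [1.421, 0.359, 0.012, 0, -1.224, -0.288], TCP at [286.17, 611.312, 231.302] pointing down, gripper open.
Joint ranges: [-3.07, 3.07], [-1.43, 2.12], [-1.02, 1.25], [-3.03, 1.67], [-3.05, -0], [-3.03, 3.03]. Speed limits (rad/s): [2.39, 2.39, 3.01, 3.14, 3.14, 3.14].

### API

Orientations are given as a unit quaternion [w, x, y, z].
In Python, from station import state, grab_frame, camera_model, bot, look_for, place_of gives the robot as it stands. The module is installed in compiled form; this text tells all that it offers.
- The arm moves only by the tool jog_arm, never from a script. Its argument "commands" is a list that holds one entry, the list of rows, each a list of 4 numbers: the shift along the world's x, y, z in cm, then the turn about the world's z in degrees. A call has 1 to 10 rows; each row shifts and turns the commanded pose from where the row before left it; what a row does not reach is not made up. A row lasts 1/12 s, in which the tool goes at most 41.7 mm and 7.16 degrees, less where a joint would pass 70% of its speed; a pose out of reach is approached as far as the arm can. A call with a gripper value outside its range is refused whole. "fingers" is the opening, from -1 (shut) to 1 (fully open), set as the call begins (left out, the last holds). The fingers move at their own pace and stop on an object; "force" is the grip in N (left out, the last holds). Time passes only in rows, so rows that do not move let the fingers close. It gives the time, the measured TCP pose, the force, the opening and the grip force at its end, in the units of the state.
- state(): the state, without advancing time (a new reading comes with each control period).
- grab_frame(name): name is "scene" or "top"; returns (picture, depth): 384x512x3 uint8, blue, green, red; 384x512 float32, mm along the optical axis (not along the pixel's ray), 0 where there is no reading.
- camera_model(name): a dict with "fov_y" (degrees; the focal length in pixels is half the picture's height over the tangent of half this angle, whatever the lens; pixels are square), "cx", "cy" (the principal point, pixels), "cam_to_world" (4x4, takes a point from camera to world coordinates). Camera axes: x right, y down, z forward; pixel columns grow to the right and rows downward; lengths in mm; the calibration is good to about 2 mm. A picture is of the moment at which its call begins. camera_model takes no time and is no camera call.
- bot.close_job(): hands the job in; it is judged then, once.
Trained networks look in the newest picture that a camera, given by its name, has taken for a name from the list of things; names that differ only in an ending like _2 or _b are one class to them, and where a whole thing is asked for, a point or a joint stands for the part that bears it (a point fixed in the world has none). Each returns a list of dicts, best first, with "p" (0 to 1); they miss things now and then, are a little off and sometimes report something else, mostly with a low value. They report only what shows in the picture. A call takes as long as a camera call.
- look_for(camera, thing): "point" ([x, y, z] in mm, in the coordinates of the camera as it stood for that picture, good to about 4 mm: the middle of the surface that is visible of it).
- place_of(camera, thing): "point" ([x, y, z] in mm, in the coordinates of the camera as it stood for that picture, good to about 4 mm: a listed point, or the origin of a listed thing).
The state is a dict: "clock": time; "joint_positions": joint angles; "qd": joint speeds; "joint_torque": joint torques, N m; "tool_pos": TCP position; "orientation": TCP orientation; "force": force on the tool from outside, world axes, zero at the start; "wrist_torque": the same for the moment, N m; "width": opening from 0.0 (shut) to 1.0 (fully open); "gripper_force": force on a finger pad.
Only numpy, scipy, OpenCV 4.12 (cv2) and the standard library are available. Lean on these libraries where they do the work, as an engineer would, in place of code of your own. Each camera call takes 0.05 s, during which the arm holds its last target. There are 200 camera calls.

### The job

The tubes are already in the thermal cycler: close its lid. Then screw the pressure dial on the lid gently clockwise until it comes up against its stop, without forcing it, and back it off exactly four clicks; let go and leave everything else on the bench where it is.

Things in the scene. Friction and masses are not known exactly. Their poses are not given: they have to be found in the camera images.
- cycler: the thermal cycler: white bench instrument, 280 deep x 200 wide, deck 128 mm high, standing fixed. Origin on the bench under its middle; x points from its front (slanted display panel) to its rear, y to the left seen from its front, z up.
- lid_hinge (a point): middle of the lid's hinge line, at the cycler's rear: 112 mm behind the cycler's origin, 136 mm above the bench. Axes as the cycler's; y runs along the hinge.
- lid (a joint): opening angle of the cream lid, rad: 0 closed, grows as it opens up and back, at most 1.25. The lid reaches from 8 to 176 mm in front of the hinge line when closed, is 180 wide and 40 mm thick, its underside level with the hinge line. A stiff hinge holds it wherever it is left; pushing its front down from above with a few newtons closes it.
- lid_lip (a point): middle of the top of the grey-blue lip on the lid's front edge (lip 22 x 80 x 14 mm): 184 mm from the hinge line, 21 mm below the level of the lid's top face. Turns with the lid: x to the rear along the lid, y along the hinge, z out of the lid's top.
- dial_top (a point): centre of the top of the black round fluted pressure dial: 44 mm diameter, 28 mm high to grip, over a 3 mm flange of 52 mm. Its top is 31.5 mm above the lid's top face, its axis 92 mm in front of the hinge line, midway across the lid. z is the dial's axis, square to the lid; x points along the orange mark and turns with the dial. Clockwise seen from above screws it down.
- dial_base (a point): point on the dial's axis on the underside of its flange, 0.5 mm above the lid's top face; turns with the dial. The dial has 20 clicks a turn (18 degrees): it drops into a notch at every click, turning over to the next takes up to about 0.1 N m, and let go it settles into the nearest notch. It starts in a notch.
- plate (a joint): height of the heated plate under the lid above its bearing on the tube caps, m: 0 at the dial's stop, 0.00005 per click as the dial is backed off; readings scatter by far more. The stop (itself a notch, click 0) lies 6 to 9 clicks clockwise of the start, unseen, set by the tubes loaded. It is springy: 0.09 N m per degree; beyond some 0.4 N m it is being forced.
- squeeze (a joint): how far the tube caps are squeezed by forcing the dial against its stop, m: 0 when not, 0.0002 per N m; readings scatter by more than this.
- rack: orange tube rack, 72 x 104 x 28 mm, loose, beside the cycler; origin under its centre. To be left alone.
- tip_box: green and yellow pipette tip box, 85 x 120 x 56 mm, loose; origin under its centre. To be left alone.
- media_bottle: glass bottle with blue cap, 90 mm diameter, 185 mm high, loose; origin under its centre. To be left alone.
- tube_box: clear open box with green tubes, 70 x 100 x 45 mm, loose; origin under its centre. To be left alone.
- marker: blue marker pen with black cap, 12 mm thick, 170 mm long along its y, loose, lying beside the cycler; origin under its middle. To be left alone.
- beaker: small glass beaker, 68 mm diameter, 85 mm high, loose; origin under its centre. To be left alone.

How it is judged:
By the outcome, as a careful person would: the job done as asked, in the order asked, and still so for the second after the job is handed in, with the robot touching nothing.
It also fails if it takes over 72 s, if anything falls off the work surface, if the arm or the gripper's body presses on something with over 40 N, if the wrist force passes 120 N, or if a joint passes its speed limit or range.

## Working session

There is one attempt and no reset: what is moved stays moved. The work goes in short steps, Python scripts to look and compute and a tool call to move; the robot and the scene stay as the last step left them, time stands still between calls to the robot, and variables do not carry over. Pictures are saved under pics/ and viewed, at most 10 in all, crops included, and the job is handed in when it is done.

Besides the shell and the picture viewer there is one more tool, called after ">>>" by a JSON object that holds its "api" and its "payload", one argument or row to a line. jog_arm: Moves the arm, as the interface text tells. Its arguments: {"type":"object","properties":{"commands":{"type":"array","items":{"type":"array","items":{"type":"array","items":{"type":"number"}}}},"fingers":{"type":"number"},"force":{"type":"number"}},"required":["commands"]}

```bash
mkdir -p pics; cat > h.py <<'E'
import numpy as np, cv2
from station import state, grab_frame, camera_model, bot, look_for, place_of
def w(cam,p):
    T=np.array(camera_model(cam)["cam_to_world"]); return (T@np.r_[p,1])[:3]
E
python3 - <<'E'
from h import *
for c in ("scene","top"):
    f,d=grab_frame(c); cv2.imwrite(f"pics/{c}0.png",f)
    m=camera_model(c); print(c,m["fov_y"],np.round(m["cam_to_world"],3).tolist())
    for t in ("cycler","lid_hinge","lid_lip","dial_top","dial_base","rack","tip_box","media_bottle","tube_box","marker","beaker"):
        print(t,[(round(r["p"],2),np.round(w(c,r["point"])).tolist()) for r in place_of(c,t)[:2]])
s=state(); print(s)
E
```

```text
scene 52.35802445701563 [[-0.255, 0.908, -0.333, 951.745], [0.967, 0.238, -0.091, 122.236], [-0.004, -0.345, -0.939, 1448.031], [0.0, 0.0, 0.0, 1.0]]
cycler []
lid_hinge [(0.67, [707.0, 1.0, 139.0])]
lid_lip [(0.56, [607.0, 5.0, 292.0])]
dial_top [(0.54, [704.0, 0.0, 255.0])]
dial_base [(0.47, [683.0, 4.0, 238.0])]
rack [(0.8, [634.0, 192.0, 5.0]), (0.42, [308.0, 364.0, 3.0])]
tip_box [(0.95, [324.0, -397.0, 5.0])]
media_bottle [(0.87, [676.0, 318.0, 5.0])]
tube_box [(0.56, [311.0, 365.0, 1.0])]
marker [(0.63, [583.0, -145.0, 2.0]), (0.18, [737.0, -353.0, 6.0])]
beaker [(0.93, [735.0, -354.0, 4.0])]
top 44.81175338475645 [[-0.013, -0.983, 0.184, 281.644], [-1.0, 0.014, 0.005, -4.133], [-0.008, -0.184, -0.983, 1395.775], [0.0, 0.0, 0.0, 1.0]]
cycler [(0.89, [598.0, 7.0, -2.0])]
lid_hinge []
lid_lip [(0.78, [610.0, 5.0, 291.0]), (0.56, [712.0, 4.0, 254.0])]
dial_top [(0.71, [709.0, 2.0, 253.0])]
dial_base [(0.82, [688.0, -1.0, 234.0]), (0.66, [643.0, 194.0, 2.0])]
rack [(0.56, [640.0, 192.0, -0.0]), (0.55, [710.0, 1.0, 252.0])]
tip_box [(0.89, [332.0, -398.0, 0.0])]
media_bottle [(0.58
[... 232 characters left out ...]
ray([ 1.42110899e+00,  3.58589320e-01,  1.18983869e-02,  1.81457307e-05,
       -1.22410385e+00, -2.88103837e-01]), 'qd': array([ 2.57640534e-04,  7.61536201e-05, -1.62205299e-03,  1.62382490e-03,
        7.07839905e-04,  2.35926959e-03]), 'joint_torque': array([ 6.72154147e-04, -5.82994223e+01,  2.93675780e+01,  6.94207415e+00,
       -5.79631851e-04,  1.18071125e-05]), 'tool_pos': array([286.17070421, 611.3117974 , 231.31172513]), 'orientation': array([-1.35936360e-06,  9.76138539e-01, -2.17148688e-01,  8.45929471e-06]), 'force': array([ 0.14951271, -0.30657522, -0.30382487]), 'wrist_torque': array([ 0.03806096, -0.03768125, -0.02319375]), 'gripper_force': 0.0, 'width': 0.9994383262544472}
```

View pics/scene0.png

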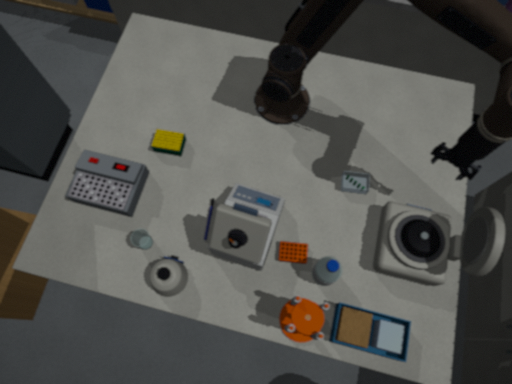

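View pics/top0.png

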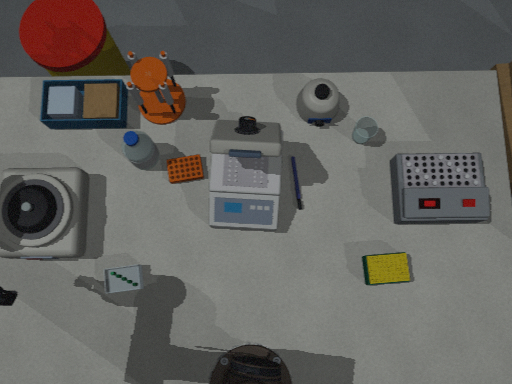

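The scene view shows the cycler at about (235,225), with the rack to its right. The top view shows the lid open, with its dial at (247,124), the lip at (245,153) and the marker at (297,182). The network estimates agree: hinge about (709, 3, 136) and lid angle about 0.9 rad. I'll move above the lip with the fingers shut.

>>> {"api": "jog_arm", "payload": {
  "commands": [
    [[1.57, -3.03, 0.55, 1.25], [1.57, -3.03, 0.55, 1.25], [1.57, -3.03, 0.55, 1.25], [1.57, -3.03, 0.55, 1.25], [1.57, -3.03, 0.55, 1.25], [1.57, -3.03, 0.55, 1.25], [1.57, -3.03, 0.55, 1.25], [1.57, -3.03, 0.55, 1.25], [1.57, -3.03, 0.55, 1.25], [1.57, -3.03, 0.55, 1.25]]
  ],
  "fingers": -1,
  "force": 40
}}

```text
clock: 2.03
tool_pos: [443.6, 306.7, 286.9]
orientation: [-0.0, 0.994, -0.109, 0.0]
force: [0.9, -0.0, -0.2]
width: -0.002
gripper_force: 0.0
```

>>> {"api": "jog_arm", "payload": {
  "commands": [
    [[1.57, -3.03, 0.55, 1.25], [1.57, -3.03, 0.55, 1.25], [1.57, -3.03, 0.55, 1.25], [1.57, -3.03, 0.55, 1.25], [1.57, -3.03, 0.55, 1.25], [1.57, -3.03, 0.55, 1.25], [1.57, -3.03, 0.55, 1.25], [1.57, -3.03, 0.55, 1.25], [1.57, -3.03, 0.55, 1.25], [1.57, -3.03, 0.55, 1.25]]
  ]
}}

```text
clock: 2.87
tool_pos: [600.7, 3.6, 341.8]
orientation: [-0.0, 1.0, -0.0, 0.0]
force: [0.2, 0.9, 0.1]
width: -0.001
gripper_force: 0.0
```

>>> {"api": "jog_arm", "payload": {
  "commands": [
    [[0, 0, 0, 0]]
  ]
}}

```text
clock: 2.95
tool_pos: [602.2, 0.9, 341.8]
orientation: [0.001, 1.0, -0.002, 0.0]
force: [-1.1, 1.6, -0.0]
width: 0.001
gripper_force: 0.0
```

>>> {"api": "jog_arm", "payload": {
  "commands": [
    [[0, 0, -1.1, 0], [0, 0, -1.1, 0], [0, 0, -1.0, 0], [0, 0, -0.5, 0], [0, 0, -0.5, 0], [-0.7, 0, -0.6, 0], [-0.7, 0, -0.6, 0], [-0.7, 0, -0.6, 0], [-0.8, 0, -0.6, 0], [0, 0, 0, 0]]
  ]
}}

```text
clock: 3.78
tool_pos: [569.9, 6.8, 275.7]
orientation: [-0.001, 1.0, 0.0, 0.001]
force: [-2.3, 2.2, 3.5]
width: 0.001
gripper_force: 1.4
```

```bash
python3 - <<'E'
from h import *
f,d=grab_frame("top"); cv2.imwrite("pics/t1.png",cv2.resize(f[60:240,150:350],None,fx=3,fy=3))
for c in ["top"]:
  for t in ("lid_lip","dial_top"): print(t,[(round(r["p"],2),np.round(w(c,r["point"])).tolist()) for r in place_of(c,t)[:2]])
s=state();print(s["joint_positions"],s["tool_pos"],s["force"])
E
```

```text
lid_lip [(0.83, [583.0, 9.0, 268.0])]
dial_top []
[ 3.53060636e-01  1.61748013e-01 -1.53101915e-01  1.04878307e-04
 -1.25538336e+00  1.21752602e+00] [571.06383894   5.9897049  275.70190973] [-2.22830295  2.30375772  3.83803278]
```

View pics/t1.png

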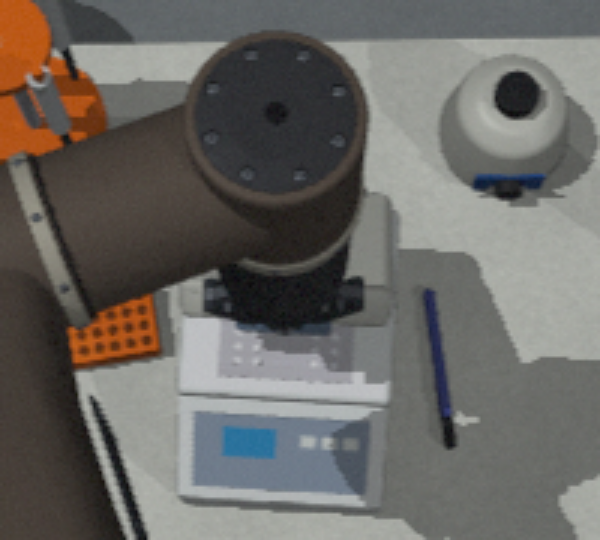

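The fingertip at (280,325) in the crop is carrying the lid down with about 4 N. I'll follow the arc to closed.

>>> {"api": "jog_arm", "payload": {
  "commands": [
    [[-0.8, 0, -0.8, 0], [-0.8, 0, -0.8, 0], [-0.7, 0, -0.9, 0], [-0.6, 0, -1.0, 0], [-0.6, 0, -1.0, 0], [-0.6, 0, -1.0, 0], [-0.5, 0, -1.0, 0], [-0.4, 0, -1.1, 0], [-0.3, 0, -1.1, 0], [0, 0, 0, 0]]
  ]
}}

```text
clock: 4.77
tool_pos: [516.6, 5.1, 186.1]
orientation: [0.0, 1.0, -0.001, -0.002]
force: [-1.1, 0.2, -1.4]
width: -0.0
gripper_force: 0.0
```

>>> {"api": "jog_arm", "payload": {
  "commands": [
    [[-0.1, 0, -0.8, 0], [-0.1, 0, -0.8, 0], [0, 0, -0.8, 0], [0, 0, -0.6, 0], [0, 0, -0.3, 0], [0, 0, -0.1, 0], [0, 0, 0, 0]]
  ]
}}

```text
clock: 5.35
tool_pos: [515.8, 5.2, 155.0]
orientation: [0.0, 1.0, -0.001, -0.0]
force: [-6.5, 0.2, 11.4]
width: 0.006
gripper_force: 5.6
```

>>> {"api": "jog_arm", "payload": {
  "commands": [
    [[0, 0, -0.1, 0], [0, 0, -0.1, 0], [0, 0, 0, 0]]
  ]
}}

```text
clock: 5.6
tool_pos: [515.8, 5.1, 154.7]
orientation: [0.0, 1.0, -0.0, 0.0]
force: [-13.7, 2.6, 26.7]
width: -0.001
gripper_force: 13.6
```

>>> {"api": "jog_arm", "payload": {
  "commands": [
    [[0, 0, 1.5, 0], [0, 0, 3.0, 0], [0, 0, 3.5, 0], [0, 0, 3.5, 0], [-2, 0, 2, 0], [-4, 0, 0, 0], [-4, 0, 0, 0], [0, 0, 0, 0]]
  ]
}}

```text
clock: 6.27
tool_pos: [411.3, 4.4, 287.9]
orientation: [-0.001, 1.0, -0.001, 0.001]
force: [-1.1, 0.1, -1.0]
width: 0.001
gripper_force: 0.0
```

```bash
python3 - <<'E'
from h import *
for c in ("scene","top"):
  f,d=grab_frame(c); cv2.imwrite(f"pics/{c}2.png",cv2.resize(f[60:240,150:350] if c=="top" else f[160:290,180:330],None,fx=4 if c!="top" else 3,fy=4 if c!="top" else 3,interpolation=cv2.INTER_CUBIC))
  for t in ("cycler","lid_hinge","lid_lip","dial_top","dial_base","lid"): print(t,[(round(r["p"],2),np.round(w(c,r["point"]),1).tolist()) for r in place_of(c,t)[:2]])
E
```

```text
cycler []
lid_hinge [(0.9, [710.4, -1.3, 137.6]), (0.59, [582.9, -142.3, 2.2])]
lid_lip [(0.58, [706.4, -2.0, 138.9])]
dial_top [(0.55, [617.2, 5.3, 212.3])]
dial_base [(0.7, [616.3, 6.9, 178.9])]Traceback (most recent call last):
  File "<stdin>", line 4, in <module>
ValueError: it knows: beaker, cycler, dial_base, dial_top, lid_hinge, lid_lip, marker, media_bottle, rack, tip_box, tube_box
```

View pics/scene2.png

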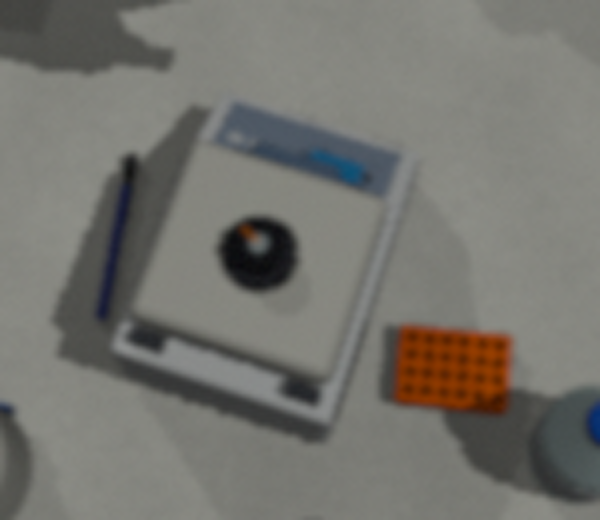

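The scene crop shows the lid shut. The dial is at (258,253), with its orange mark at about (246,232). Next I'll measure the dial centre and mark angle from both cameras.

```bash
cat >> h.py <<'E'
def pts(cam,f,d):
    m=camera_model(cam); T=np.array(m["cam_to_world"]); h,wd=d.shape
    fl=h/2/np.tan(np.radians(m["fov_y"]/2)); v,u=np.mgrid[:h,:wd]
    P=np.stack([(u-m["cx"])*d/fl,(v-m["cy"])*d/fl,d],-1)
    return P@T[:3,:3].T+T[:3,3]
def dial(cam,save=None):
    f,d=grab_frame(cam); P=pts(cam,f,d); g=f.astype(int)
    near=(np.hypot(P[...,0]-617,P[...,1]-5)<60)&(P[...,2]>160)&(P[...,2]<240)
    top=near&(P[...,2]>200); o=near&(g[...,2]-g[...,0]>40)
    lid=near&(P[...,2]<190)
    c=P[top]; 
    if len(c): print(cam,"top",len(c),(c.min(0)+c.max(0))/2,np.median(c,0).round(1),"lid z",np.median(P[lid][:,2]).round(1))
    if o.any() and len(c):
        q=P[o].mean(0); e=np.median(c,0); print(" mark",o.sum(),q.round(1),"ang",np.degrees(np.arctan2(*(q-e)[1::-1])).round(1))
    for t in ("dial_top","dial_base","cycler"): print("  ",t,[(round(r["p"],2),np.round(w(cam,r["point"]),1).tolist()) for r in place_of(cam,t)[:1]])
    return f
E
python3 - <<'E'
from h import *
for c in ("scene","top"):
  f=dial(c)
cv2.imwrite("pics/top2.png",cv2.resize(f[60:240,150:350],None,fx=3,fy=3,interpolation=cv2.INTER_CUBIC))
print(state()["tool_pos"],state()["wrist_torque"],state()["joint_torque"][5])
E
```

```text
scene top 144 [616.56275642   7.74001953 208.57542315] [616.8   8.  208.6] lid z 177.7
 mark 9 [609.3  -4.8 208.9] ang -120.4
   dial_top [(0.76, [615.2, 3.3, 213.5])]
   dial_base [(0.51, [618.5, 5.8, 177.5])]
   cycler []
top top 184 [621.55022138   3.74025424 207.87397744] [620.    3.6 208.7] lid z 177.4
 mark 12 [612.9  -4.1 208.5] ang -132.6
   dial_top [(0.73, [619.1, 8.2, 207.1])]
   dial_base [(0.63, [620.5, 5.6, 179.1])]
   cycler []
[416.29820641   5.28660078 287.0888182 ] [ 0.04898749 -0.00565636  0.016285  ] 0.0005958012297924142
```

View pics/top2.png

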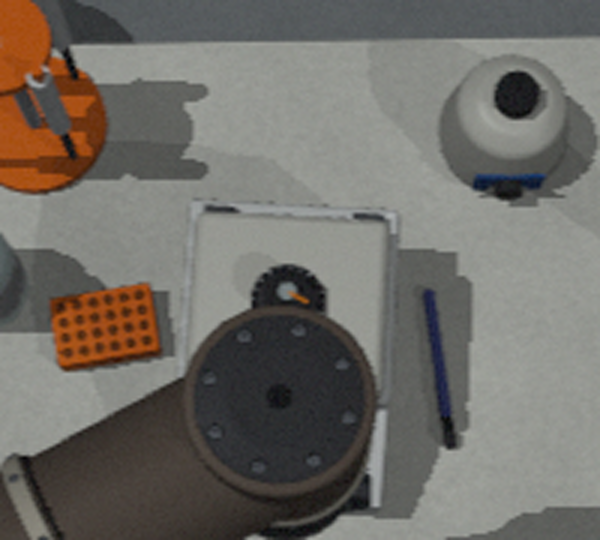

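The top crop shows the dial at (288,290), partly hidden by the wrist, with the mark toward the lower right at about −130°. Centre is about (617, 6) and the top is at 208. I'll move over it and lower with open fingers.

>>> {"api": "jog_arm", "payload": {
  "commands": [
    [[2.5, 0, 0, 0], [3, 0, 0, 0], [3, 0, 0, 0], [3, 0, 0, 0], [3, 0, 0, 0], [3, 0, 0, 0], [2, 0.05, 0, 0], [0.6, 0, -1, 0], [0, 0, -1.2, 0], [0, 0, 0, 0]]
  ],
  "fingers": 1
}}

```text
clock: 7.8
tool_pos: [616.1, 5.7, 261.8]
orientation: [0.0, 1.0, -0.001, -0.003]
force: [-0.5, 0.0, -1.1]
width: 0.996
gripper_force: 0.0
```

>>> {"api": "jog_arm", "payload": {
  "commands": [
    [[0, 0, -1.5, 0], [0, 0, -2, 0], [0, 0, -2, 0], [0, 0, -1.5, 0], [0, 0, -0.8, 0], [0, 0, -0.4, 0], [0, 0, 0, 0], [0, 0, 0, 0], [0, 0, 0, 0]]
  ]
}}

```text
clock: 8.55
tool_pos: [617.8, 5.9, 184.6]
orientation: [-0.0, 1.0, -0.001, 0.001]
force: [0.0, -0.2, -0.2]
width: 1.001
gripper_force: 0.0
```

>>> {"api": "jog_arm", "payload": {
  "commands": [
    [[0, 0, 0, 0], [0, 0, 0, 0], [0, 0, 0, 0], [0, 0, 0, 0], [0, 0, 0, 0], [0, 0, 0, 0], [0, 0, 0, 0], [0, 0, 0, 0]]
  ],
  "fingers": -1,
  "force": 20
}}

```text
clock: 9.22
tool_pos: [617.4, 5.6, 183.8]
orientation: [0.0, 1.0, -0.001, 0.0]
force: [-0.8, -2.6, 5.7]
width: 0.508
gripper_force: 22.4
```

```bash
python3 - <<'E'
from h import *
s=state();print(s)
E
```

```text
{'clock': 9.2167, 'joint_positions': array([ 3.25228488e-01,  2.98314766e-01, -1.88412352e-01,  5.63537494e-04,
       -1.08366909e+00,  1.24391022e+00]), 'qd': array([-5.03664920e-04,  1.54792902e-03, -9.60969431e-04, -4.22797490e-04,
        2.60407706e-04,  3.15010223e-05]), 'joint_torque': array([ 1.50687363e+00, -4.87163973e+01,  2.64418852e+01,  5.17283767e+00,
        6.38002306e-01,  4.66526428e-03]), 'tool_pos': array([617.36164234,   5.56872328, 183.7826103 ]), 'orientation': array([ 1.71818593e-04,  9.99999706e-01, -6.96966115e-04,  2.69283068e-04]), 'force': array([-0.8426064 , -2.6407486 ,  5.65298273]), 'wrist_torque': array([-0.89191324,  0.36985497, -0.05528302]), 'gripper_force': 22.413994073867798, 'width': 0.507992130899521}
```

>>> {"api": "jog_arm", "payload": {
  "commands": [
    [[0, 0, 0, 0], [0, 0, 0, 0], [0, -0.02, 0, 0], [0, 0, 0, 0], [0, 0, 0, 5], [0, 0, 0, 7], [0, 0, 0, 7], [0, 0, 0, 7], [0, 0, 0, 7], [0, 0, 0, 7]]
  ],
  "fingers": 1
}}

```text
clock: 10.05
tool_pos: [617.1, 5.8, 183.0]
orientation: [-0.0, 0.939, 0.344, -0.0]
force: [0.9, 0.9, -0.6]
width: 0.997
gripper_force: 0.0
```

>>> {"api": "jog_arm", "payload": {
  "commands": [
    [[0, 0, 0, 7], [0, 0, 0, 7], [0, 0, 0, 7], [0, 0, 0, 7], [0, 0, 0, 7], [0, 0, 0, 7], [0, 0, 0, 5], [0, 0, 0, 3], [0, 0, 0, 0], [0, 0, 0, 0]]
  ]
}}

```text
clock: 10.88
tool_pos: [617.1, 5.7, 183.1]
orientation: [-0.0, 0.708, 0.706, -0.0]
force: [-0.1, 1.0, -0.0]
width: 0.999
gripper_force: 0.0
```

>>> {"api": "jog_arm", "payload": {
  "commands": [
    [[0, 0, 0, 0], [0, 0, 0, 0], [0, 0, 0, 0], [0, 0, 0, 0], [0, 0, 0, 0], [0, 0, 0, 0], [0, 0, 0, 0], [0, 0, 0, 0]]
  ],
  "fingers": -1,
  "force": 20
}}

```text
clock: 11.55
tool_pos: [617.2, 5.6, 183.4]
orientation: [0.0, 0.708, 0.707, 0.0]
force: [-0.5, -0.2, 2.6]
width: 0.506
gripper_force: 23.1
```

```bash
cat >> h.py <<'E'
def rd():
    s=state(); q=s["orientation"]; yaw=np.degrees(2*np.arctan2(q[2],q[1]))
    print("t",round(s["clock"],2),"yaw",yaw.round(2),"j6",np.degrees(s["joint_positions"][5]).round(1),"pos",s["tool_pos"].round(2),"F",s["force"].round(1),"T",s["wrist_torque"].round(3),"tau6",round(float(s["joint_torque"][5]),4),"w",round(float(s["width"]),3))
E
python3 -c "
from h import *
rd()"
```

```text
t 11.55 yaw 89.91 j6 161.3 pos [617.2    5.6  183.44] F [-0.5 -0.2  2.6] T [ 0.067  0.222 -0.018] tau6 0.0008 w 0.506
```

Centred on the dial. Now I'll grip more firmly and turn 5 clicks clockwise, which is safely short of the stop.

>>> {"api": "jog_arm", "payload": {
  "commands": [
    [[0, 0, 0, 0], [0, 0, 0, 0], [0, 0, 0, 0], [0, 0, 0, -1], [0, 0, 0, -2], [0, 0, 0, 0], [0, 0, 0, 0]]
  ],
  "fingers": -1,
  "force": 40
}}

```text
clock: 12.13
tool_pos: [617.2, 5.6, 183.5]
orientation: [0.0, 0.726, 0.688, 0.0]
force: [-1.7, 0.4, 3.9]
width: 0.502
gripper_force: 41.8
```

```bash
python3 -c "
from h import *
rd()"
```

```text
t 12.13 yaw 86.94 j6 158.3 pos [617.22   5.58 183.47] F [-1.7  0.4  3.9] T [0.096 0.517 0.022] tau6 -0.2217 w 0.502
```

>>> {"api": "jog_arm", "payload": {
  "commands": [
    [[0, 0, 0, -5], [0, 0, 0, -5], [0, 0, 0, -5], [0, 0, 0, -5], [0, 0, 0, -5], [0, 0, 0, -5], [0, 0, 0, -5], [0, 0, 0, -5], [0, 0, 0, -5], [0, 0, 0, 0]]
  ]
}}

```text
clock: 12.97
tool_pos: [617.5, 5.5, 183.5]
orientation: [0.0, 0.934, 0.356, 0.0]
force: [-0.9, -1.0, 3.2]
width: 0.499
gripper_force: 41.9
```

>>> {"api": "jog_arm", "payload": {
  "commands": [
    [[0, 0, 0, -5], [0, 0, 0, -5], [0, 0, 0, -5], [0, 0, 0, -5], [0, 0, 0, -5], [0, 0, 0, -5], [0, 0, 0, -5], [0, 0, 0, -5], [0, 0, 0, -5], [0, 0, 0, 0]]
  ]
}}

```text
clock: 13.8
tool_pos: [617.5, 5.3, 183.5]
orientation: [0.0, 1.0, -0.027, 0.0]
force: [1.0, -2.7, 2.5]
width: 0.499
gripper_force: 41.8
```

```bash
python3 -c "
from h import *
rd()"
```

```text
t 13.8 yaw -3.12 j6 68.3 pos [617.55   5.31 183.52] F [ 1.  -2.7  2.5] T [-0.781 -0.197  0.056] tau6 -1.6273 w 0.499
```

>>> {"api": "jog_arm", "payload": {
  "commands": [
    [[0, 0, 0, 0], [0, 0, 0, 0]]
  ]
}}

```text
clock: 13.97
tool_pos: [617.5, 5.3, 183.5]
orientation: [0.0, 1.0, -0.025, 0.0]
force: [1.7, -1.6, 3.7]
width: 0.495
gripper_force: 41.8
```

```bash
python3 -c "
from h import *
rd()"
```

```text
t 13.97 yaw -2.84 j6 68.5 pos [617.49   5.32 183.5 ] F [ 1.7 -1.6  3.7] T [-1.12  -0.474 -0.002] tau6 -0.0386 w 0.495
```

>>> {"api": "jog_arm", "payload": {
  "commands": [
    [[0, 0, 0, -3], [0, 0, 0, -3], [0, 0, 0, -3], [0, 0, 0, -3], [0, 0, 0, -3], [0, 0, 0, 0], [0, 0, 0, 0]]
  ]
}}

```text
clock: 14.55
tool_pos: [617.4, 5.3, 183.5]
orientation: [0.0, 0.988, -0.155, 0.0]
force: [0.2, -4.7, 3.5]
width: 0.498
gripper_force: 41.8
```

```bash
python3 -c "
from h import *
rd()"
```

```text
t 14.55 yaw -17.88 j6 53.5 pos [617.41   5.27 183.5 ] F [ 0.2 -4.7  3.5] T [-1.519 -0.586  0.01 ] tau6 -0.2479 w 0.498
```

>>> {"api": "jog_arm", "payload": {
  "commands": [
    [[0, 0, 0, -1.5], [0, 0, 0, -1], [0, 0, 0, 0], [0, 0, 0, 0]]
  ]
}}

```text
clock: 14.88
tool_pos: [617.4, 5.3, 183.5]
orientation: [0.0, 0.984, -0.178, 0.0]
force: [2.1, -5.0, 4.4]
width: 0.501
gripper_force: 41.8
```

```bash
python3 -c "
from h import *
rd()"
```

```text
t 14.88 yaw -20.47 j6 50.9 pos [617.39   5.31 183.49] F [ 2.1 -5.   4.4] T [-1.841 -0.715 -0.026] tau6 -0.0867 w 0.501
```

>>> {"api": "jog_arm", "payload": {
  "commands": [
    [[0, -0.03, 0, -1], [0, 0, 0, -1], [0, 0, 0, 0], [0, 0, 0, 0]]
  ]
}}

```text
clock: 15.22
tool_pos: [617.4, 5.3, 183.5]
orientation: [-0.0, 0.981, -0.196, 0.0]
force: [2.9, -4.0, 4.1]
width: 0.501
gripper_force: 41.9
```

```bash
python3 -c "
from h import *
rd()"
```

```text
t 15.22 yaw -22.55 j6 48.8 pos [617.38   5.28 183.49] F [ 2.9 -4.   4.1] T [-1.648 -0.823  0.077] tau6 -0.1452 w 0.501
```

>>> {"api": "jog_arm", "payload": {
  "commands": [
    [[0, 0, 0, -1], [0, 0, 0, -1], [0, 0, 0, 0], [0, 0, 0, 0]]
  ]
}}

```text
clock: 15.55
tool_pos: [617.3, 5.3, 183.5]
orientation: [0.0, 0.977, -0.213, 0.0]
force: [2.0, -3.6, 5.2]
width: 0.503
gripper_force: 41.9
```

```bash
python3 -c "
from h import *
rd()
s=state(); g=place_of; 
f,d=grab_frame('scene'); cv2.imwrite('pics/s3.png',cv2.resize(f[170:280,190:310],None,fx=5,fy=5,interpolation=cv2.INTER_CUBIC)); rd()"
```

```text
t 15.55 yaw -24.59 j6 46.8 pos [617.32   5.27 183.46] F [ 2.  -3.6  5.2] T [-1.73  -0.876  0.062] tau6 -0.1512 w 0.503
t 15.6 yaw -24.58 j6 46.8 pos [617.33   5.29 183.47] F [ 2.6 -4.6  4.3] T [-1.76  -0.881  0.134] tau6 -0.0804 w 0.494
```

View pics/s3.png

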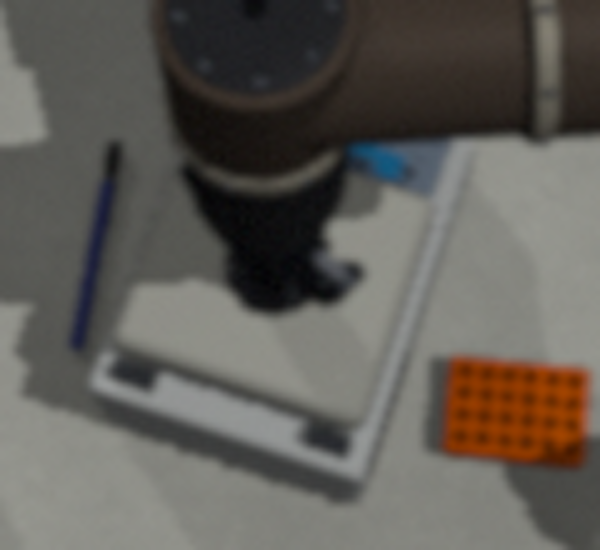

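The crop shows the gripper around the dial at (265,280), and nothing else has been disturbed. Torque reads about 0.1 N m, so this is just a detent. I'll continue with averaged torque readings.

```bash
cat >> h.py <<'E'
def av(n=4):
    T=[];Y=[]
    for _ in range(n):
        grab_frame("top"); s=state(); T.append(np.r_[s["wrist_torque"],s["force"]]); q=s["orientation"]; Y.append(np.degrees(2*np.arctan2(q[2],q[1])))
    T=np.array(T); print("t",round(s["clock"],2),"turned",(90-np.mean(Y)).round(2),"Tz",T[:,2].mean().round(3),"sd",T[:,2].std().round(3),"F",T[:,3:].mean(0).round(1))
E
python3 -c "
from h import *
av(3)"
```

```text
t 15.75 turned 114.58 Tz 0.049 sd 0.029 F [ 2.8 -4.8  4.9]
```

>>> {"api": "jog_arm", "payload": {
  "commands": [
    [[0, 0, 0, -1.5], [0, 0, 0, -1.5], [0, 0, 0, 0]]
  ]
}}

```text
clock: 16.0
tool_pos: [617.3, 5.3, 183.5]
orientation: [-0.0, 0.971, -0.239, 0.0]
force: [2.2, -4.5, 5.0]
width: 0.499
gripper_force: 41.9
```

```bash
python3 -c "
from h import *
av()"
```

```text
t 16.2 turned 117.59 Tz -0.02 sd 0.036 F [ 2.3 -4.5  4.9]
```

>>> {"api": "jog_arm", "payload": {
  "commands": [
    [[0, 0, 0, -1.5], [0, 0, 0, -1.5], [0, 0, 0, 0]]
  ]
}}

```text
clock: 16.45
tool_pos: [617.3, 5.3, 183.4]
orientation: [-0.0, 0.964, -0.265, 0.0]
force: [2.5, -4.0, 5.1]
width: 0.499
gripper_force: 42.0
```

```bash
python3 -c "
from h import *
av()"
```

```text
t 16.65 turned 120.6 Tz -0.091 sd 0.032 F [ 2.7 -4.3  4.6]
```

>>> {"api": "jog_arm", "payload": {
  "commands": [
    [[0, 0, 0, -1.5], [0, 0, 0, -1.5], [0, 0, 0, 0]]
  ]
}}

```text
clock: 16.9
tool_pos: [617.3, 5.3, 183.5]
orientation: [-0.0, 0.957, -0.29, 0.0]
force: [2.1, -3.8, 5.2]
width: 0.499
gripper_force: 42.0
```

```bash
python3 -c "
from h import *
av()"
```

```text
t 17.1 turned 123.6 Tz -0.049 sd 0.016 F [ 2.5 -4.4  5.2]
```

>>> {"api": "jog_arm", "payload": {
  "commands": [
    [[0, 0, 0, -1.5], [0, 0, 0, -1], [0, 0, 0, 0]]
  ]
}}

```text
clock: 17.35
tool_pos: [617.3, 5.3, 183.4]
orientation: [-0.0, 0.951, -0.31, 0.0]
force: [3.1, -4.9, 3.8]
width: 0.498
gripper_force: 42.0
```

```bash
python3 -c "
from h import *
av()"
```

```text
t 17.55 turned 126.09 Tz -0.014 sd 0.039 F [ 2.2 -4.7  4.6]
```

The detent torque follows the expected sinusoid with no slip. Now I'll probe 2° past notch 7.

>>> {"api": "jog_arm", "payload": {
  "commands": [
    [[0, 0, 0, -1], [0, 0, 0, -1], [0, 0, 0, 0]]
  ]
}}

```text
clock: 17.8
tool_pos: [617.3, 5.2, 183.5]
orientation: [0.0, 0.945, -0.327, 0.0]
force: [2.8, -5.3, 5.5]
width: 0.499
gripper_force: 42.0
```

```bash
python3 -c "
from h import *
av()"
```

```text
t 18.0 turned 128.08 Tz 0.109 sd 0.04 F [ 2.  -4.6  4.8]
```

>>> {"api": "jog_arm", "payload": {
  "commands": [
    [[0, 0, 0, -0.7], [0, 0, 0, 0], [0, 0, 0, 0]]
  ]
}}

```text
clock: 18.25
tool_pos: [617.3, 5.2, 183.5]
orientation: [0.0, 0.943, -0.332, 0.0]
force: [2.0, -3.8, 4.4]
width: 0.502
gripper_force: 42.0
```

```bash
python3 -c "
from h import *
av(6)"
```

```text
t 18.55 turned 128.77 Tz 0.174 sd 0.024 F [ 2.  -4.9  4.8]
```

>>> {"api": "jog_arm", "payload": {
  "commands": [
    [[0, 0, 0, -0.7], [0, 0, 0, 0], [0, 0, 0, 0]]
  ]
}}

```text
clock: 18.8
tool_pos: [617.3, 5.2, 183.5]
orientation: [0.0, 0.941, -0.338, 0.0]
force: [2.1, -4.2, 5.5]
width: 0.498
gripper_force: 42.0
```

```bash
python3 -c "
from h import *
av(6)"
```

```text
t 19.1 turned 129.46 Tz 0.202 sd 0.018 F [ 2.1 -4.5  4.7]
```

>>> {"api": "jog_arm", "payload": {
  "commands": [
    [[0, 0, 0, -0.8], [0, 0, 0, 0], [0, 0, 0, 0]]
  ]
}}

```text
clock: 19.35
tool_pos: [617.3, 5.2, 183.5]
orientation: [0.0, 0.939, -0.344, 0.0]
force: [2.7, -5.0, 5.4]
width: 0.501
gripper_force: 42.0
```

```bash
python3 -c "
from h import *
av(6)"
```

```text
t 19.65 turned 130.26 Tz 0.279 sd 0.013 F [ 2.3 -4.6  4.7]
```

The stop is at 7 clicks, with torque climbing to 0.28 N m against a 0.1 N m detent peak. I'll ease back and check the notch phase for slip.

>>> {"api": "jog_arm", "payload": {
  "commands": [
    [[0, 0, 0, 1.5], [0, 0, 0, 1.5], [0, 0, 0, 1.3], [0, 0, 0, 0], [0, 0, 0, 0]]
  ]
}}

```text
clock: 20.07
tool_pos: [617.3, 5.3, 183.4]
orientation: [-0.0, 0.951, -0.309, 0.0]
force: [2.4, -4.5, 5.6]
width: 0.495
gripper_force: 42.0
```

```bash
python3 -c "
from h import *
av()"
```

```text
t 20.27 turned 125.99 Tz -0.015 sd 0.031 F [ 2.7 -4.6  5. ]
```

>>> {"api": "jog_arm", "payload": {
  "commands": [
    [[0, 0, 0, 1.5], [0, 0, 0, 1.5], [0, 0, 0, 1.5], [0, 0, 0, 0], [0, 0, 0, 0]]
  ]
}}

```text
clock: 20.68
tool_pos: [617.3, 5.2, 183.5]
orientation: [-0.0, 0.963, -0.271, 0.0]
force: [2.1, -4.7, 5.5]
width: 0.5
gripper_force: 42.0
```

```bash
python3 -c "
from h import *
av()"
```

```text
t 20.88 turned 121.49 Tz -0.06 sd 0.045 F [ 2.7 -4.6  4.6]
```

>>> {"api": "jog_arm", "payload": {
  "commands": [
    [[0, 0, 0, 3], [0, 0, 0, 3], [0, 0, 0, 3], [0, 0, 0, 0], [0, 0, 0, 0]]
  ]
}}

```text
clock: 21.3
tool_pos: [617.4, 5.3, 183.5]
orientation: [-0.0, 0.981, -0.195, 0.0]
force: [2.6, -4.7, 5.2]
width: 0.503
gripper_force: 42.0
```

```bash
python3 -c "
from h import *
av()"
```

```text
t 21.5 turned 112.48 Tz 0.065 sd 0.024 F [ 2.8 -4.4  4.2]
```

No slip. Now I'll back off to 54°, which is 4 clicks from the stop at 126°.

>>> {"api": "jog_arm", "payload": {
  "commands": [
    [[0, 0, 0, 3.5], [0, 0, 0, 4], [0, 0, 0, 4], [0, 0, 0, 4], [0, 0, 0, 4], [0, 0, 0, 4], [0, 0, 0, 4], [0, 0, 0, 4], [0, 0, 0, 4], [0, 0, 0, 4]]
  ]
}}

```text
clock: 22.33
tool_pos: [617.4, 5.5, 183.5]
orientation: [-0.0, 0.989, 0.15, 0.0]
force: [2.8, -4.0, 4.6]
width: 0.499
gripper_force: 42.0
```

>>> {"api": "jog_arm", "payload": {
  "commands": [
    [[0, 0, 0, 4], [0, 0, 0, 4], [0, 0, 0, 4], [0, 0, 0, 3], [0, 0, 0, 2], [0, 0, 0, 2], [0, 0, 0, 0], [0, 0, 0, 0]]
  ]
}}

```text
clock: 23.0
tool_pos: [617.4, 5.6, 183.5]
orientation: [-0.0, 0.951, 0.309, 0.0]
force: [2.5, -2.7, 5.4]
width: 0.499
gripper_force: 42.0
```

```bash
python3 -c "
from h import *
av();rd()"
```

```text
t 23.2 turned 54.05 Tz 0.001 sd 0.014 F [ 2.8 -2.5  4.9]
t 23.2 yaw 35.95 j6 107.3 pos [617.4    5.54 183.46] F [ 3.1 -2.3  5.3] T [-1.016 -0.899 -0.005] tau6 -0.0041 w 0.499
```

In the notch at zero torque. I'll release, lift, move aside and look.

>>> {"api": "jog_arm", "payload": {
  "commands": [
    [[0, 0, 0, 0], [0, 0, 0, 0], [0, 0, 0, 0], [0, 0, 0, 0], [0, 0, 0, 0], [0, 0, 0, 0], [0, 0, 0, 0]]
  ],
  "fingers": 1
}}

```text
clock: 23.78
tool_pos: [617.1, 5.4, 183.2]
orientation: [-0.0, 0.951, 0.309, -0.0]
force: [-0.0, 0.9, 0.9]
width: 1.0
gripper_force: 0.0
```

>>> {"api": "jog_arm", "payload": {
  "commands": [
    [[0, 0, 1, 0], [0, 0, 2, 0], [0, 0, 3, 0], [0, 0, 3, 0], [0, 0, 3, 0], [-3, 0, 1, 0], [-4, 0, 0, 0], [-4, 0, 0, 0], [-4, 0, 0, 0], [-4, 0, 0, 0]]
  ]
}}

```text
clock: 24.62
tool_pos: [425.4, 4.9, 313.7]
orientation: [-0.0, 0.951, 0.309, 0.0]
force: [-0.7, 1.3, 1.1]
width: 0.999
gripper_force: 0.0
```

>>> {"api": "jog_arm", "payload": {
  "commands": [
    [[-1, 4, 0, 0], [0, 4, 0, 0], [0, 4, 0, 0], [0, 4, 0, 0], [0, 4, 0, 0], [0, 4, 0, 0], [0, 0, 0, 0], [0, 0, 0, 0]]
  ]
}}

```text
clock: 25.28
tool_pos: [416.8, 247.0, 313.5]
orientation: [0.0, 0.951, 0.311, -0.0]
force: [-0.2, 0.1, 0.5]
width: 1.003
gripper_force: 0.0
```

```bash
python3 - <<'E'
from h import *
g=[]
for c in ("scene","top"):
  f=dial(c); a=f[60:240,150:350] if c=="top" else f[160:290,180:330]
  g.append(cv2.resize(a,(400,360),interpolation=cv2.INTER_CUBIC))
for c in ("scene","top"):
  for t in ("lid_hinge","lid_lip","rack","marker"): print(t,[(round(r["p"],2),np.round(w(c,r["point"])).tolist()) for r in place_of(c,t)[:1]])
cv2.imwrite("pics/end.png",np.hstack(g)); rd()
E
```

```text
scene top 139 [617.21326579   6.85603882 207.77845725] [617.2   7.2 208.7] lid z 177.6
 mark 10 [602.9   4.9 209.8] ang -171.0
   dial_top [(0.64, [615.9, 2.0, 214.8])]
   dial_base [(0.65, [615.1, 5.0, 182.1])]
   cycler []
top top 218 [618.82447014   3.76355937 207.61503104] [616.9   3.8 208.2] lid z 177.5
 mark 14 [607.1   4.8 208.4] ang 174.5
   dial_top [(0.5, [618.2, 8.7, 208.7])]
   dial_base [(0.54, [625.3, 5.2, 176.8])]
   cycler [(0.89, [596.8, 7.7, -2.4])]
lid_hinge [(0.75, [708.0, -3.0, 135.0])]
lid_lip [(0.85, [524.0, 11.0, 158.0])]
rack [(0.82, [635.0, 190.0, 0.0])]
marker [(0.43, [584.0, -144.0, 1.0])]
lid_hinge [(0.86, [715.0, -4.0, 138.0])]
lid_lip [(0.59, [531.0, 11.0, 150.0])]
rack [(0.79, [640.0, 195.0, 1.0])]
marker [(0.79, [588.0, -150.0, 3.0])]
t 26.08 yaw 36.02 j6 72.2 pos [417.18 245.28 313.28] F [ 0.1 -0.1  0.3] T [0.022 0.027 0.019] tau6 0.0003 w 1.001
```

View pics/end.png

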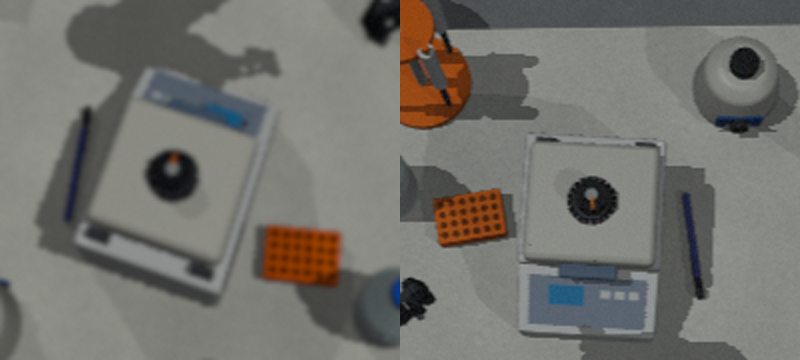

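The pictures show the lid closed, the mark about 54° clockwise of its start (7 − 4 = 3 clicks), and the rack and marker where they were.

```bash
python3 -c "
from h import *
print(bot.close_job())"
```

```text
the job is handed in; nothing more can be done
None
```

The lid is closed, and the dial was turned clockwise to its stop (7 clicks, peak about 0.28 N m, so not forced), then backed off four clicks and released; the rack and marker were undisturbed, and the job is handed in.

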